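Put the last hand stamp back in its case and slide the lid shut

ROBOT

A 6-joint arm with a two-finger parallel gripper is mounted at the origin on a cart in front of the work surface, level with it; the furniture and walls round the work are solid. World frame = base frame: x ahead of the robot, y to its left, z up, the work surface at z = 0. Lengths are in m, angles in degrees, forces in N, time in s.
With the tool pointing down it reaches from about 0.25 to 0.8 m from the base axis. Payload 8.5 kg.
Tool frame: the origin (TCP) lies at the very end of the fingers, on their centre line; the grasp point (between the pads) lies 19 mm behind it; z points along the fingers, y is the line along which they close (so a half turn about z gives the same grasp; the last joint's range is limited). The gripper opens to 85 mm and grips with 20 to 120 N. Pads are 22 mm wide; open, the fingers measure 114 mm over their backs; the gripper's body (76 mm by 85 mm) begins 54 mm behind the grasp point. The pads swing forward as they close: fully open they stand 13 mm farther back than shut.
Start: joints at [-76.031, 13.648, -0.773, 75.585, 0, 90], TCP at [0.127, -0.509, 0.231] pointing down, gripper open.
Joint ranges: [-152.45, 152.45], [-59.26, 108.67], [-65.41, 83.53], [-104.44, 129.93], [-82.83, 76.93], [-180, 180]. Speed limits (degrees/s): [127.2, 127.2, 159.86, 180, 180, 180].

INTERFACE

Orientations are given as a 3x3 rotation matrix whose columns are the frame's x, y, z axes.
In Python, from station import manip, solve_ik, grab_frame gives the robot as it stands. Calls block until the motion is done:
- manip.goto(position, orientation): joint-space move of the TCP to a pose.
- manip.move_straight(position, attitude=None, v=0.15, guard=None): straight line of the TCP; attitude=None keeps the orientation; v is the mean speed in m/s. With guard (N) it stops when the force on the tool has changed by that much, and returns True; else False.
- manip.goto_joints(angles): joint-space move.
- manip.gripper_to(opening, effort=None): opening from 0.0 (shut) to 1.0 (fully open); effort is the grip in N (None keeps the last); returns when the fingers have stopped.
- manip.pause(seconds).
- solve_ik(position, orientation): joint angles nearest the present ones, or None.
- grab_frame(name): name is "side" or "top"; returns a dict with "color" (400x640x3 uint8, red, green, blue), "z_map" (400x640 float32, m along the optical axis (not along the pixel's ray), 0 where there is no reading), "K" (3x3 intrinsics, pixels), "k1" (the pictures are not rectified: a ray, as slopes to the right and down, at radius r is drawn at 1 + k1 r^2 times it, then the intrinsics apply), "R" (3x3) and "t" (3): a world point X has camera coordinates R X + t. Camera axes: x right, y down, z forward; pixel columns grow to the right and rows downward; lengths in m; the calibration is good to about 2 mm. A picture is of the moment at which its call begins.
A pose or a line that the arm cannot do raises manip.PlanningError and nothing moves.
- manip.close_job(): hands the job in; it is judged then, once.
Readings, each from a call of its own:
- manip.read_clock(): time.
- manip.read_q(): joint angles.
- manip.read_qvel(): joint speeds.
- manip.read_joint_efforts(): joint torques, N m.
- manip.read_eef_pos(): TCP position.
- manip.read_tcp_rot(): TCP orientation.
- manip.read_ft_force(): force on the tool from outside, world axes, zero at the start.
- manip.read_wrist_torque(): the same for the moment, N m.
- manip.read_grip_width(): opening from 0.0 (shut) to 1.0 (fully open).
- manip.read_finger_force(): force on a finger pad.
Only numpy, scipy, OpenCV 4.12 (cv2) and the standard library are available. Lean on these libraries where they do the work, as an engineer would, in place of code of your own. Each camera call takes 0.05 s, during which the arm holds its last target. There are 200 camera calls.

TASK

Stamping is finished: put the wooden hand stamp that stands on the table back in the row with the other three in the wooden case, shifting the others along in the case to make room for it. Lower it in rather than dropping it, so that all four stand upright on the case's floor between the two guide strips. Then push the case's sliding lid fully home against the end frame without slamming it, and leave the things standing round about where they are.

Things in the scene. Friction and masses are not known exactly. Their poses are not given: they have to be found in the camera images.
- case: Pale wooden stamp case, fixed to the table, 148 mm wide (its x), 330 mm long (y -85 to 245) and 83 mm high. Origin: on the table, under the middle of the open chamber that holds the stamps; z up; the lid slides along y and shuts toward -y. From y 75 on is a separate half under a fixed cover, over which the open lid rests.
- chamber_floor (a point): Middle of the chamber's floor, 6 mm above the table; axes as the case's. Inside, the chamber is 150 mm along y and 124 mm along x, walls to 83 mm. Two guide strips, 6 mm above the floor, leave a channel 56 mm wide (x -28 to 28) where the stamps stand in a row along y. Four stamps take 136 of the 150 mm; at the start no gap between stamps is wide enough (31 mm at most).
- frame_stop (a point): Middle of the end frame's inner face, at case y = -75 mm, 73.5 mm above the table: the lid's leading edge meets the frame here when shut. The frame is 10 mm thick and 83 mm high. Axes as the case's.
- lid (a joint): Opening of the sliding lid in m: 0 is shut against the end frame, 0.15 fully open (0.138 to 0.15 at the start). A 6 mm plywood panel, 134 mm by 164 mm, top 76.5 mm above the table, leading edge at case y = -0.075 + joint. It stays where it is left; 2 to 3 N push it. A stamp that is not fully down blocks it: its underside is at 70.5 mm, the top of a seated stamp at 63 mm.
- lid_pull (a point): Centre of the raised wooden pull bar on the lid: 90 mm long across the case (x), 12 mm thick along y, standing 20 mm above the lid's top (from 76.5 to 96.5 mm above the table). It lies at case x = 0, y = -0.025 + lid opening. Axes as the case's. Behind it (+y) the lid is flat for 108 mm.
- stamp_out_center (a point): The wooden hand stamp to put away, standing upright on the table right of the case: a block 34 mm (its x) by 50 mm (its y), 24 mm high, with a round turned handle 25 mm in diameter above it, 57 mm high in all, about 50 g. Point: its centre, 28.5 mm above its underside; z up. A half turn makes no difference. In the case its 50 mm side lies across the case (along the case's x).
- stamp_right_center (a point): Hand stamp like stamp_out, upright on the chamber's floor, 50 mm side across the case; loose, slides along the row when its handle is pushed low down. Point: its centre, 28.5 mm above its underside; z up, y along its 50 mm side, x along its 34 mm side. The one nearest the end frame (most negative case y), within 4 mm of it.
- stamp_middle_center (a point): Hand stamp like stamp_out, upright on the chamber's floor, 50 mm side across the case; loose, slides along the row when its handle is pushed low down. Point: its centre, 28.5 mm above its underside; z up, y along its 50 mm side, x along its 34 mm side. The middle one of the three, up to 7 mm either side of the chamber's middle.
- stamp_left_center (a point): Hand stamp like stamp_out, upright on the chamber's floor, 50 mm side across the case; loose, slides along the row when its handle is pushed low down. Point: its centre, 28.5 mm above its underside; z up, y along its 50 mm side, x along its 34 mm side. The one farthest from the end frame (most positive case y), within 4 mm of the chamber's other end.
- ink_pad: Closed dark ink pad, 61 x 84 x 21 mm, on the table beyond the loose stamp; bystander. Origin under its centre.
- coasters: Flat fanned stack of felt discs, about 110 x 120 x 24 mm, farther back on the table; bystander. Origin under its centre.
- sky_bottle: Small paint bottle, 34 mm in diameter and 100 mm high, behind the case; bystander. Origin under its centre.
- stamp_out: The same stamp; origin at the centre of its underside.

How it is judged (in metres and radians):
On the way, in this order (a step that is already met when the one before it is completed fails the run):
1. all four stamps stand upright in the row on the case's floor while the lid is still open (z of stamp_right_center in the frame of case between 0.031 and 0.038 m and x of stamp_right_center in the frame of case between -0.012 and 0.012 m and y of stamp_right_center in the frame of case between -0.065 and 0.065 m and angle between each of stamp_right_center, stamp_middle_center, stamp_left_center, stamp_out_center's own z axis and vertical below 0.08 rad and z of stamp_middle_center in the frame of case between 0.031 and 0.038 m and x of stamp_middle_center in the frame of case between -0.012 and 0.012 m and y of stamp_middle_center in the frame of case between -0.065 and 0.065 m and z of stamp_left_center in the frame of case between 0.031 and 0.038 m and x of stamp_left_center in the frame of case between -0.012 and 0.012 m and y of stamp_left_center in the frame of case between -0.065 and 0.065 m and z of stamp_out_center in the frame of case between 0.031 and 0.038 m and x of stamp_out_center in the frame of case between -0.012 and 0.012 m and y of stamp_out_center in the frame of case between -0.065 and 0.065 m and value of joint lid above 0.1 m), for 0.2 s.
2. the lid is shut against the end frame (value of joint lid below 0.003 m), for 0.2 s.
At the end, for the whole second after the job is handed in: All four stamps stand upright (within 0.08 rad) at rest on the floor of the case's chamber (centres 31 to 38 mm above the table), in the row (centres within 12 mm of the case's middle line and within 65 mm of the chamber's middle along it), and the lid is shut to within 3 mm (z of stamp_right_center in the frame of case between 0.031 and 0.038 m and x of stamp_right_center in the frame of case between -0.012 and 0.012 m and y of stamp_right_center in the frame of case between -0.065 and 0.065 m and angle between each of stamp_right_center, stamp_middle_center, stamp_left_center, stamp_out_center's own z axis and vertical below 0.08 rad and z of stamp_middle_center in the frame of case between 0.031 and 0.038 m and x of stamp_middle_center in the frame of case between -0.012 and 0.012 m and y of stamp_middle_center in the frame of case between -0.065 and 0.065 m and z of stamp_left_center in the frame of case between 0.031 and 0.038 m and x of stamp_left_center in the frame of case between -0.012 and 0.012 m and y of stamp_left_center in the frame of case between -0.065 and 0.065 m and z of stamp_out_center in the frame of case between 0.031 and 0.038 m and x of stamp_out_center in the frame of case between -0.012 and 0.012 m and y of stamp_out_center in the frame of case between -0.065 and 0.065 m and value of joint lid between -0.003 and 0.003 m and linear speed of stamp_out below 0.02 m/s); the robot touches nothing.
It fails at once if the stamp is dropped into the case (faster than 0.7 m/s near the chamber's floor) (x of stamp_out_center in the frame of case between -0.06 and 0.06 m and y of stamp_out_center in the frame of case between -0.075 and 0.075 m and z of stamp_out_center in the frame of case below 0.06 m and linear speed of stamp_out above 0.7 m/s).
It fails at once if the lid is slammed (faster than 0.5 m/s) (velocity of joint lid below -0.5 m/s).
It fails at once if the ink pad is moved by more than 20 mm or knocked over (distance of ink_pad from where it was at the start of the episode above 0.02 m or angle between ink_pad's own z axis and vertical above 0.3 rad).
It fails at once if the stack of felt discs is moved by more than 20 mm or knocked over (distance of coasters from where it was at the start of the episode above 0.02 m or angle between coasters's own z axis and vertical above 0.3 rad).
It fails at once if the small paint bottle is moved by more than 20 mm or knocked over (distance of sky_bottle from where it was at the start of the episode above 0.02 m or angle between sky_bottle's own z axis and vertical above 0.3 rad).
It also fails if it takes over 61 s, if anything falls off the work surface, if the arm or the gripper's body presses on something with over 40 N, if the wrist force passes 120 N, or if a joint passes its speed limit or range.

## Working session

There is one attempt and no reset: what is moved stays moved. The work goes in short steps, each a Python script; the robot and the scene stay as the last script left them, time stands still between calls to the robot, and variables do not carry over. Pictures are saved under pics/ and viewed, at most 10 in all, crops included, and the job is handed in when it is done.

```bash
ls; mkdir -p pics
python3 - <<'E'
from station import manip, grab_frame
import cv2, numpy as np
for n in("side","top"):
    f=grab_frame(n); cv2.imwrite(f"pics/{n}0.png",f["color"][:,:,::-1]); np.savez(f"{n}0.npz",**f)
    print(n,f["K"].tolist(),f["k1"],f["R"].round(3).tolist(),(-f["R"].T@f["t"]).round(3))
print(manip.read_clock())
E
```

```text
pics
side [[376.2040206250284, 0.0, 314.3602947785365], [0.0, 376.2040206250284, 195.30802759342265], [0.0, 0.0, 1.0]] -0.011496221878818364 [[-0.994, -0.105, -0.025], [-0.022, 0.417, -0.909], [0.106, -0.903, -0.417]] [0.531 0.541 0.441]
top [[445.11965972940254, 0.0, 327.50547998196237], [0.0, 445.11965972940254, 200.1168979207847], [0.0, 0.0, 1.0]] 0.012846839942215832 [[0.02, -1.0, -0.001], [-0.988, -0.019, -0.155], [0.155, 0.004, -0.988]] [ 0.439 -0.208  1.098]
0.1
```

View pics/side0.png

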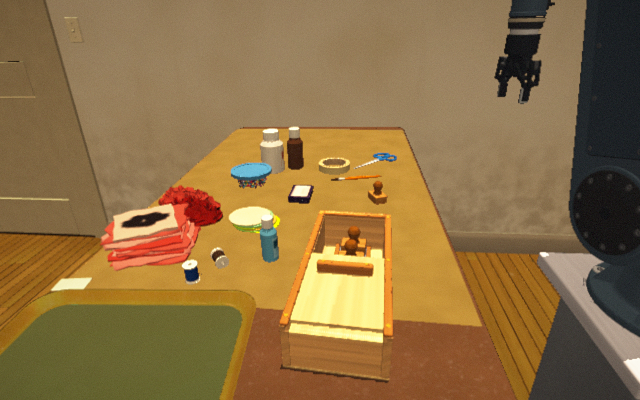

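View pics/top0.png

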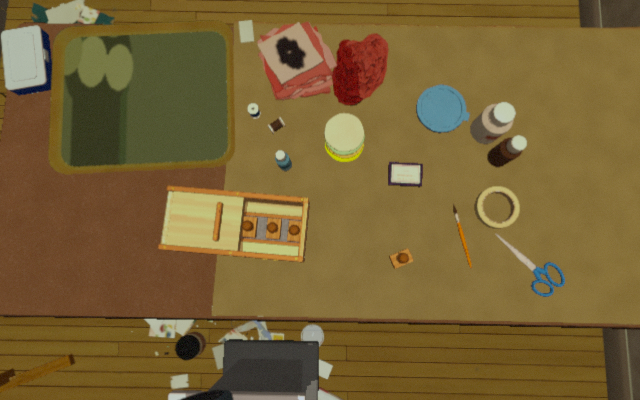

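The top view shows the case at about (160–308, 187–262), handles at (249,226), (272,227) and (294,230), the pull bar at (218,222) and the loose stamp at (402,259). The side view shows the loose stamp at (377,192), with the ink pad at (301,193) well away from it.

```bash
cat > h.py <<'E'
import numpy as np, cv2
def und(f,uv):
    K=f["K"]; uv=np.atleast_2d(uv).astype(float)
    return cv2.undistortPoints(uv.reshape(-1,1,2),K,np.array([float(f["k1"]),0,0,0])).reshape(-1,2)
def cloud(f):
    v,u=np.mgrid[0:400,0:640]
    s=und(f,np.stack([u.ravel(),v.ravel()],1)); z=f["z_map"].ravel()[:,None]
    P=(np.hstack([s,np.ones((len(s),1))])*z-f["t"])@f["R"]
    P[z[:,0]==0]=np.nan
    return P.reshape(400,640,3)
def ray(f,uv,h):
    s=und(f,uv); d=np.hstack([s,np.ones((len(s),1))])@f["R"]; c=-f["R"].T@f["t"]
    return c+d*((h-c[2])/d[:,2])[:,None]
E
python3 - <<'E'
from h import *
f=dict(np.load("top0.npz")); P=cloud(f)
np.set_printoptions(precision=4,suppress=True)
c=f["color"].astype(int); Z=P[:,:,2]
print("table",np.nanmedian(Z[280:300,330:380]))
# case outline
m=((Z>0.06)&(Z<0.12)); m[:,:150]=0;m[:,320:]=0;m[:180]=0;m[270:]=0
cn=max(cv2.findContours(m.astype(np.uint8),0,2)[0],key=cv2.contourArea)
r=cv2.minAreaRect(cn); print(r); b=cv2.boxPoints(r); W=ray(f,b,0.083); print(W); print(np.linalg.norm(np.diff(W,axis=0),axis=1))
# loose stamp
m=((Z>0.015)&(Z<0.08)); m[:245]=0;m[275:]=0;m[:,:380]=0;m[:,425:]=0
print("loose n",m.sum(),Z[m].max())
h=m&(Z>0.045); print("handle",np.median(P[h],axis=0),P[h].mean(0),h.sum())
for n,cx,cy in(("R",294,230),("M",272,227),("L",249,226)):
    q=P[cy-6:cy+7,cx-6:cx+7].reshape(-1,3); q=q[q[:,2]>0.052]; q=q[q[:,2]<.075]; print(n,q.mean(0),q.min(0),q.max(0),len(q))
q=P[200:245,208:230].reshape(-1,3); q=q[q[:,2]>.09]; print("pull",q.mean(0),len(q))
col=f["color"][:,:,::-1]
a=cv2.resize(col[180:270,155:315],None,fx=5,fy=5,interpolation=2); d=cv2.resize(col[240:278,375:430],None,fx=8,fy=8,interpolation=2)
o=np.zeros((600,800,3),np.uint8);o[:a.shape[0],:a.shape[1]]=a
d=cv2.resize(col[245:274,382:424],(218,150),interpolation=2);o[450:600,:218]=d
cv2.imwrite("pics/c1.png",o)
E
```

```text
table 0.001181770806653743
((233.54190063476562, 223.40371704101562), (144.85107421875, 64.54550170898438), 5.07960844039917)
[[ 0.4777  0.1771  0.083 ]
 [ 0.626   0.1756  0.083 ]
 [ 0.6025 -0.1595  0.083 ]
 [ 0.4551 -0.1505  0.083 ]]
[0.1483 0.336  0.1476]
loose n 301 0.058056437834878453
handle [ 0.4694 -0.3817  0.0525] [ 0.4694 -0.3816  0.0525] 91
R [ 0.5296 -0.1256  0.0589] [ 0.5176 -0.138   0.0522] [ 0.5414 -0.1142  0.0657] 88
M [ 0.5344 -0.0738  0.0588] [ 0.5234 -0.0861  0.0524] [ 0.5474 -0.0622  0.0646] 89
L [ 0.5372 -0.0162  0.0584] [ 0.5249 -0.0269  0.0523] [ 0.5484 -0.0054  0.0643] 87
pull [0.5431 0.0456 0.0946] 203
```

View pics/c1.png

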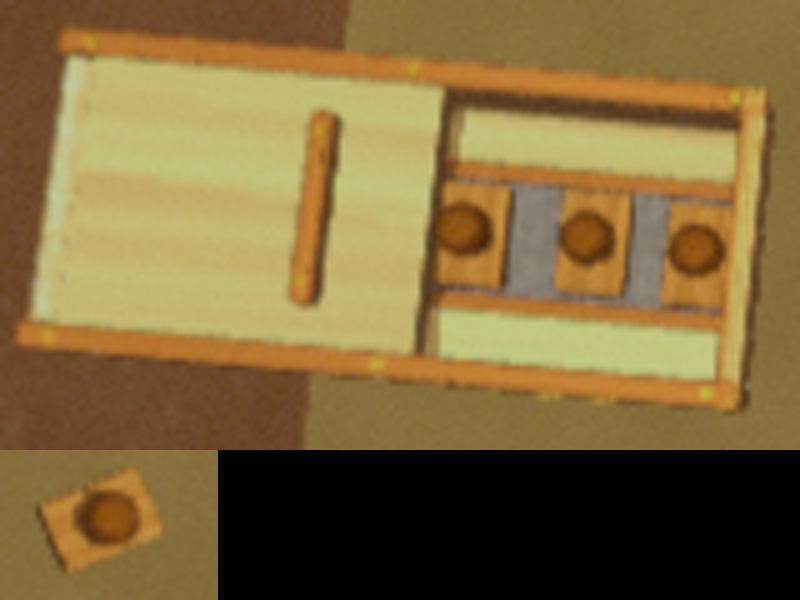

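The crop shows the three stamps centred in the channel. The handles sit near (463,230), (587,237) and (694,249), and the lid edge is just beside the left handle. The loose stamp's block is turned about 24° in the picture. I'll grip the middle stamp by its handle across the case and slide it toward the frame.

```bash
cat >> h.py <<'E'
YAW=np.radians(-4.0); O=np.array([.5347,-.069])
EX=np.array([np.cos(YAW),np.sin(YAW)]); EY=np.array([-np.sin(YAW),np.cos(YAW)])
def W(x,y,z): return np.r_[O+x*EX+y*EY,z]
def C(p): d=np.asarray(p)[:2]-O; return np.array([d@EX,d@EY])
def down(a):
    y=np.array([np.cos(a),np.sin(a),0]); z=np.array([0,0,-1.]); return np.stack([np.cross(y,z),y,z],1)
E
python3 - <<'E'
from h import *
from station import manip, solve_ik
np.set_printoptions(precision=4,suppress=True)
f=dict(np.load("top0.npz")); P=cloud(f); Z=P[:,:,2]
m=((Z>0.012)&(Z<0.08)); m[:245]=0;m[275:]=0;m[:,:380]=0;m[:,425:]=0
hsv=cv2.cvtColor(f["color"],cv2.COLOR_RGB2HSV)
blk=m&(Z<.03); W2=P[blk][:,:2]
r=cv2.minAreaRect((W2*1000).astype(np.float32)); print("loose block rect",r)
g=dict(np.load("side0.npz")); Q=cloud(g); s=Q[170:210,360:395].reshape(-1,3); s=s[(s[:,2]>.045)&(s[:,2]<.07)]; print("side handle",s.mean(0),len(s))
for z0 in(.03,.035,.04,.045,.05,.055):
    t=Q[170:210,360:395].reshape(-1,3); t=t[abs(t[:,2]-z0)<.003]; print(z0,np.ptp(t[:,0]) if len(t) else None)
for a in(YAW,YAW+np.pi): print("ik",solve_ik(W(0,-.0048,.15),down(a)))
for a in np.radians([-66,114]): print("ik",solve_ik([.4694,-.3817,.1],down(a)))
E
```

```text
loose block rect ((469.558349609375, -382.3989562988281), (33.82864761352539, 49.62535858154297), 23.811445236206055)
side handle [ 0.4717 -0.3769  0.0529] 58
0.03 0.018361441080633478
0.035 0.015718996261263274
0.04 0.018398867986811784
0.045 0.023226369106772282
0.05 0.023118343641896133
0.055 0.02103886670054006
ik [-7.862  17.3051 -7.882  64.8129  0.     86.138 ]
ik [ -7.862   17.3051  -7.882   64.8129   0.     -93.862 ]
ik [-39.1168  25.321   -3.1516  61.5274   0.     116.8832]
ik [-39.1168  25.321   -3.1516  61.5274   0.     -63.1168]
```

The block measures 33.8 × 49.6 mm, which matches the given size. Its long side lies at −66.2° and the knob's widest point is about 46 mm up. Now I'll shift the middle stamp.

Run:
```python
from h import *
from station import manip, grab_frame
np.set_printoptions(precision=4,suppress=True)
A=down(YAW)
manip.gripper_to(.65,25)
manip.goto(W(0,-.0048,.17),A)
manip.move_straight(W(0,-.0048,.10),v=.15)
print("down guard",manip.move_straight(W(0,-.0048,.033),v=.06,guard=8), manip.read_eef_pos())
manip.gripper_to(0.0,25); print("grip",manip.read_grip_width()*85, manip.read_finger_force())
f0=manip.read_ft_force()
h=manip.move_straight(W(0,-.029,.033),v=.03,guard=5)
p=manip.read_eef_pos(); print("slide guard",h,C(p),p, manip.read_ft_force()-f0)
manip.gripper_to(.65)
manip.move_straight(np.r_[p[:2],.15],v=.15)
manip.goto([.4696,-.3824,.15],down(np.radians(-66.2)))
f=grab_frame("top"); np.savez("top1.npz",**f)
cv2.imwrite("pics/c2.png",cv2.resize(f["color"][180:280,230:430,::-1],None,fx=4,fy=4,interpolation=2))
P=cloud(f)
for n,cx in(("R",294),("M",281),("L",249)):
    q=P[215:242,cx-6:cx+7].reshape(-1,3); q=q[(q[:,2]>0.054)&(q[:,2]<.068)]; print(n,C(q.mean(0)),len(q))
print(manip.read_clock())
```

```text
down guard False [ 0.5347 -0.0738  0.0334]
grip 24.182910245868847 24.44536864757538
slide guard True [ 0.0003 -0.0052] [ 0.5346 -0.0742  0.0334] [0.7284 0.8448 1.2327]
R [-0.0014 -0.0563] 78
M [-0.0019 -0.0143] 15
L [-0.0006  0.0535] 72
7.7417
```

View pics/c2.png

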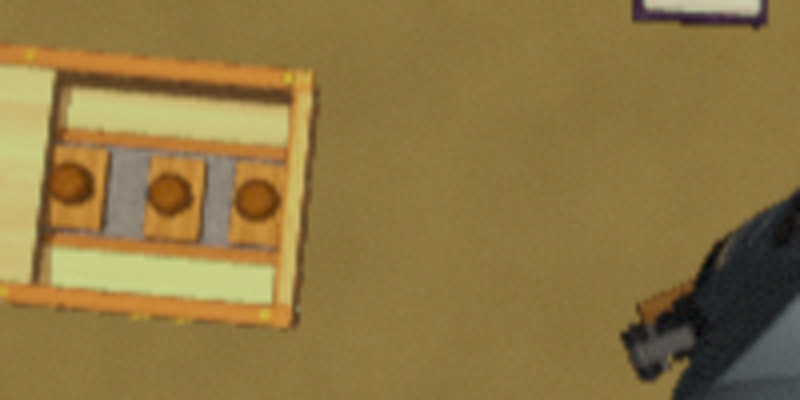

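The crop shows the middle stamp (170,195) hasn't moved: the guard tripped on the start-up transient. I'll repeat the slide with a higher guard.

Run:
```python
from h import *
from station import manip, grab_frame
np.set_printoptions(precision=4,suppress=True)
A=down(YAW)
manip.goto(W(0,-.005,.12),A)
manip.move_straight(W(0,-.005,.033),v=.08)
manip.gripper_to(0.0,25); manip.pause(.2)
f0=manip.read_ft_force()
h=manip.move_straight(W(0,-.0245,.033),v=.03,guard=15)
p=manip.read_eef_pos(); print("slide",h,C(p),p, manip.read_ft_force()-f0)
manip.gripper_to(.65)
manip.move_straight(np.r_[p[:2],.15],v=.15)
manip.goto([.4696,-.3824,.15],down(np.radians(-66.2)))
f=grab_frame("top"); np.savez("top1.npz",**f)
P=cloud(f)
for n,cx in(("R",294),("M",281),("L",249)):
    q=P[215:242,cx-6:cx+7].reshape(-1,3); q=q[(q[:,2]>0.054)&(q[:,2]<.068)]; print(n,C(q.mean(0)),len(q))
# pick
manip.move_straight([.4696,-.3824,.06],v=.15)
print("down",manip.move_straight([.4696,-.3824,.027],v=.05,guard=15))
manip.gripper_to(0.0,30); print("grip",manip.read_grip_width()*85, manip.read_finger_force())
manip.move_straight([.4696,-.3824,.17],v=.15)
print("hold",manip.read_grip_width()*85)
manip.goto(W(0,.0145,.17),A)
g=grab_frame("side"); np.savez("side1.npz",**g)
cv2.imwrite("pics/c3.png",cv2.resize(g["color"][100:300,250:450,::-1],None,fx=3,fy=3,interpolation=2))
print(manip.read_clock())
```

```text
slide False [ 0.0006 -0.0244] [ 0.5336 -0.0934  0.0334] [ 2.2264  1.4191 -1.384 ]
R [-0.0005 -0.0581] 83
M [-0.002  -0.0239] 82
L [-0.001   0.0531] 76
down False
grip 24.109820965356388 29.40584421157837
hold 24.078409256097615
18.45
```

View pics/c3.png

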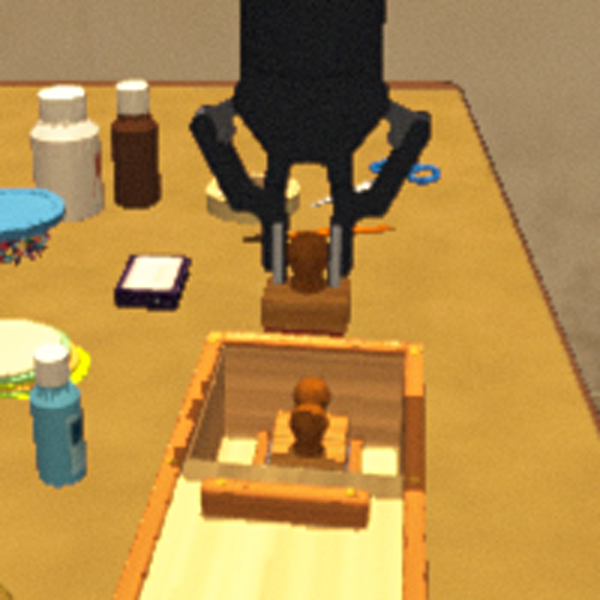

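The held stamp hangs upright and square to the case at (305,275) in the crop. The gap beneath it is open, and the middle stamp now stands against the right one. Now I'll lower it.

Run:
```python
from h import *
from station import manip, grab_frame
np.set_printoptions(precision=4,suppress=True)
X=.001; Y=.0145
manip.move_straight(W(X,Y,.085),v=.12); manip.pause(.2)
f0=manip.read_ft_force()
h=manip.move_straight(W(X,Y,.0325),v=.04,guard=10)
p=manip.read_eef_pos(); print("lower",h,C(p),p,manip.read_ft_force()-f0)
g=grab_frame("top"); cv2.imwrite("pics/c4.png",cv2.resize(g["color"][180:270,220:320,::-1],None,fx=6,fy=6,interpolation=2))
print(manip.read_clock())
if p[2]<.036:
    manip.gripper_to(.6); manip.move_straight(np.r_[p[:2],.16],v=.12)
    manip.goto(W(0,.20,.17),down(YAW)); 
    g=grab_frame("top"); np.savez("top2.npz",**g)
    s=grab_frame("side"); o=np.zeros((540,800,3),np.uint8)
    o[:, :]=0; a=cv2.resize(g["color"][185:265,235:315,::-1],(400,400),interpolation=2); b=cv2.resize(s["color"][200:290,300:390,::-1],(400,400),interpolation=2)
    o[:400,:400]=a;o[:400,400:]=b; cv2.imwrite("pics/c5.png",o)
    P=cloud(g); q=P[185:265,235:315]; m=(q[:,:,2]>.053)&(q[:,:,2]<.068)
    n,l,st,c=cv2.connectedComponentsWithStats(m.astype(np.uint8))
    for i in range(1,n):
        if st[i,4]>30 and st[i,4]<200: w=q[l==i]; print(C(w.mean(0)),np.percentile(w[:,2],95),st[i,4])
```

```text
lower True [0.0008 0.0145] [ 0.5365 -0.0546  0.0334] [-1.1322  0.5898  6.1277]
20.775
[-0.0008  0.0539] 0.06354402378863903 84
[-0.0018  0.0153] 0.06289919674842193 88
[-0.0019 -0.0245] 0.06395273750792832 89
[-0.0011 -0.0583] 0.06358470644456714 85
```

View pics/c5.png

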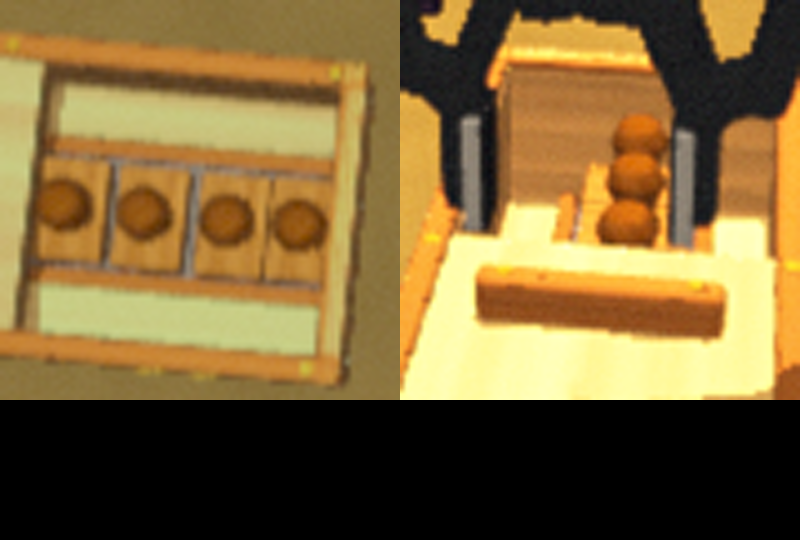

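All four handles are level at 63 mm. In the left half of the picture the blocks stand in the channel at (68,205), (143,213), (228,220) and (299,224). Next I'll push the lid shut from behind the bar.

Run:
```python
from h import *
from station import manip, grab_frame
np.set_printoptions(precision=4,suppress=True)
manip.gripper_to(0.0)
manip.move_straight(W(0,.155,.15),v=.12)
print("d",manip.move_straight(W(0,.155,.082),v=.06,guard=12)); manip.pause(.2)
f0=manip.read_ft_force()
h=manip.move_straight(W(0,.006,.082),v=.08,guard=25)
p=manip.read_eef_pos(); print("push",h,C(p),manip.read_ft_force()-f0)
if not h:
    h=manip.move_straight(W(0,-.02,.082),v=.025,guard=14)
    p=manip.read_eef_pos(); print("push2",h,C(p),manip.read_ft_force()-f0)
    manip.move_straight(W(0,C(p)[1]+.02,.082),v=.08)
    q=C(p)[1]+.02
    manip.move_straight(W(0,q,.16),v=.12)
    manip.goto(W(0,.2,.25),down(YAW))
g=grab_frame("top"); cv2.imwrite("pics/c6.png",cv2.resize(g["color"][180:270,155:315,::-1],None,fx=5,fy=5,interpolation=2))
P=cloud(g)[180:270,225:310].reshape(-1,3); w=P[(P[:,2]>.09)&(P[:,2]<.1)]; print("pull",C(w.mean(0)),len(w),manip.read_clock())
```

```text
d False
push False [-0.0002  0.006 ] [-0.5416 -0.4448 -0.9677]
push2 True [-0.0003 -0.0088] [0.9771 2.0134 1.8266]
pull [ 0.0001 -0.0253] 199 30.5917
```

View pics/c6.png

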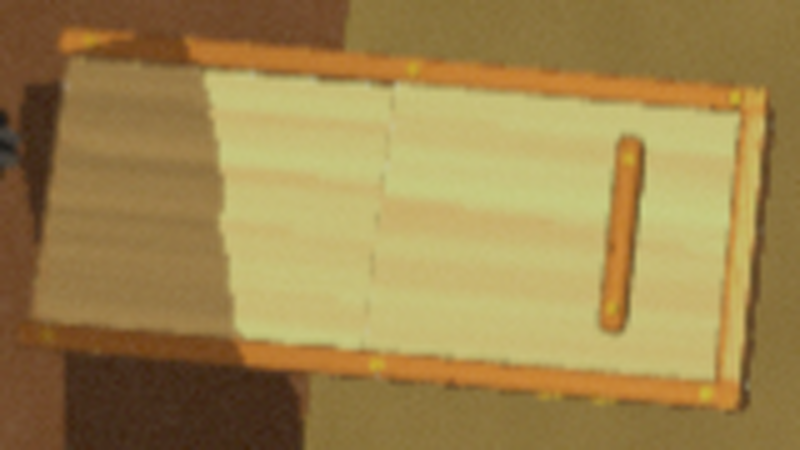

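The picture shows the lid against the end frame, with the bar at (622,233), i.e. case y = −25.3 mm against −25 mm expected. One gentle second push will confirm it before I hand in.

Run:
```python
from h import *
from station import manip, grab_frame
manip.goto(W(0,.012,.16),down(YAW))
manip.move_straight(W(0,.012,.082),v=.1); manip.pause(.2)
h=manip.move_straight(W(0,-.022,.082),v=.025,guard=20)
print(h,C(manip.read_eef_pos()),manip.read_ft_force())
manip.move_straight(W(0,.012,.082),v=.08); manip.move_straight(W(0,.012,.2),v=.15)
manip.goto(W(0,.2,.25),down(YAW))
g=grab_frame("top");P=cloud(g)[180:270,225:310].reshape(-1,3); w=P[(P[:,2]>.09)&(P[:,2]<.1)]; print("pull",C(w.mean(0)),manip.read_clock())
if h: print(manip.close_job())
```

```text
True [-0.00011704 -0.00883211] [0.75623804 3.37249022 1.59672797]
pull [-7.77898184e-05 -2.54134401e-02] 35.6667
the job is handed in; nothing more can be done
None
```

The job is handed in at about 36 s of the 61 s allowed: all four stamps stand in the row in the case and the lid is shut against the end frame. A second push stopped at the same spot, and I saw nothing disturbed around the case, though I didn't re-measure the bystanders.

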